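# Fit and aim the wash nozzle on the chuck manifold

## Task

Fit the side-spout wash nozzle onto the threaded neck of the wash manifold: set it on the neck, feel with light pressure for the start of the thread, and screw it clockwise until it is held down on its rubber seal with its spout pointing straight at the workpiece in the chuck. Be gentle, the thread is plastic: pushing, pulling or wedging the nozzle on the neck with more than 45 N in all strips it. Leave it standing there, let go, and leave the other parts and tools where they lie.

Things in the scene. Friction and masses are not known exactly. Their poses are not given: they have to be found in the camera images.
- nozzle: The wash nozzle: grey plastic, loose, 120 g, upright on the black rubber mat. Round fluted skirt, 48 mm diameter, 30 mm tall, open below (inside 40 mm diameter, 26 mm deep), a straight grip bar on top and a 20 mm thick spout level along +x to 66 mm from the axis. Two other grey caps stand near; only this one has a bar and side spout. Origin: centre of the rim (underside); x along the spout, z up.
- grip (a point): Centre of the nozzle's grip bar, 47 mm above the rim on the axis. The bar is 14 mm thick (along the nozzle's y), 46 mm long (along its x), from 30 to 64 mm above the rim.
- lug (a point): Thread lug inside the nozzle's skirt, under the spout (at +x), 18 mm from the axis; its twin is opposite at -x. Each is 8.5 mm wide, reaches inward to 15.5 mm from the axis and lies 4 to 8 mm above the rim.
- spout (a point): Middle of the slot at the tip of the nozzle's spout: 66 mm from the nozzle's axis along its +x, 16 mm above its rim.
- station: Fixed wash station: dark base plate with, at one end, an aluminium manifold block (66 x 74 mm, top 55 mm above the table) carrying the upright steel threaded neck, and at the other end a small three-jaw chuck with a domed workpiece. Origin: on the table right under the neck's axis; +x points from the neck to the workpiece, z up.
- port (a point): Centre of the neck's top face, 79 mm above the table; axes as the station's. Neck 29 mm diameter, tapered at the top. Its right-handed thread (clockwise from above screws down, lead 14 mm a turn) is two ribs, 37 mm over them, each 144 degrees long, the second opposite the first, with two open 36 degree gaps between, where the nozzle's lugs pass down.
- gap (a point): Where one entry gap would be: on the station's +y side, 18 mm from the neck's axis, 79 mm above the table; the other is at -y. But the neck was not clocked when fitted: the true gaps lie up to 50 degrees either way of this (both alike, new each time; seen from above or felt, not measured). Lugs drop in freely within about 3 degrees of a gap's middle.
- seat (a point): Centre of the rim of a nozzle resting on the seal with its lugs down in the gaps: 61 mm above the table on the neck's axis. With lugs on top of the ribs the rim stops higher: about 70 mm at a rib's high end, on the clockwise side of a gap (turn the nozzle anticlockwise to find the gap), falling evenly to 64 mm at the low end, on the anticlockwise side (turn it clockwise).
- work (a point): Centre of the workpiece's dome (43 mm wide), 150 mm from the neck's axis along the station's +x, 76 mm above the table. From the gap to this aim the nozzle turns 40 to 140 degrees clockwise: the lugs slip under the ribs after 15, the slack is gone by about 30, then it draws down 14 mm a turn. There is no stop; past about 155 the lugs run out of the ribs.
- seal (a joint): Squeeze of the black rubber seal ring (53 mm diameter) round the neck's foot, in m: 0 free (top 61 mm above the table), 0.005 fully down; 2 N to start, then 3 N a mm. Reads 0.0004 to 0.0045 when the nozzle is screwed on and aimed, as the neck happens to be clocked.
- blank_cap: Bystander: grey blanking cap, skirt of the same 48 mm diameter with a plain low domed top, 44 mm tall, no spout; loose on the mat, 120 mm or so from its neighbours. Origin: centre of its underside.
- jet_cap: Bystander: grey cap of the same skirt with a thin straight upright jet, 70 mm tall, no side spout; loose on the mat. Origin: centre of its underside.
- spanner: Bystander: steel spanner 170 mm long, lying on the table beyond the station.
- driver: Bystander: screwdriver 200 mm long, lying on the table to the left of the station.
- chip_brush: Bystander: wooden hand brush 200 mm long, lying to the right of the mat.
- spare_part: Bystander: spare domed aluminium workpiece, 66 mm wide, 26 mm tall, lying beyond the mat and station.
- bolt_tin: Bystander: steel tin of bolts, 72 mm wide, 45 mm tall, beyond the mat.
- step_block: Bystander: dark steel step block, 72 x 30 x 56 mm, at the far left.
There are look-alikes about, which are no part of the job. Leave any yellow look-alike of the nozzle alone.

How it is judged:
By the outcome, as a careful person would: the job done as asked, in the order asked, and still so for the second after the job is handed in, with the robot touching nothing.
It also fails if it takes over 58 s, if anything falls off the work surface, if the arm or the gripper's body presses on something with over 40 N, if the wrist force passes 120 N, or if a joint passes its speed limit or range.

## Robot

A 6-joint arm with a two-finger parallel gripper is mounted at the origin on the work surface. World frame = base frame: x ahead of the robot, y to its left, z up, the work surface at z = 0. Lengths are in m, angles in rad, forces in N, time in s.
With the tool pointing down it reaches from about 0.35 to 0.975 m from the base axis. Payload 4.9 kg.
Tool frame: the origin (TCP) lies midway between the tips of the shut fingers; the grasp point (between the pads) lies 19 mm behind it; z points along the fingers, y is the direction in which the jaws open and shut (so a half turn about z gives the same grasp; the last joint's range is limited). The gripper opens to 85 mm and grips with 20 to 120 N. Pads are 22 mm wide; open, the fingers measure 114 mm over their backs; the gripper's body (76 mm by 85 mm) begins 54 mm behind the grasp point. The pads swing forward as they close: fully open they stand 13 mm farther back than shut.
Start: joints at [1.185, 0.053, 1.613, -0, 1.476, -0.119], TCP at [0.165, 0.603, 0.231] pointing down, gripper open.
Joint ranges: [-3.01, 3.01], [-1.01, 2.22], [0.06, 2.58], [-1.02, 4.17], [0.09, 2.62], [-3.14, 3.14]. Speed limits (rad/s): [2.57, 2.57, 3.14, 3.14, 3.14, 3.14].

## Interface

Orientations are given as a rotation vector (axis times angle).
In Python, from station import ctrl gives the robot as it stands.
- The arm moves only by the tool apply_moves, never from a script. Its argument "rows" is a list of rows, each a list of 6 numbers: the shift along the tool's x, y, z in cm, then the turn, a rotation vector about the tool's x, y, z in units of 5 degrees (1.0 is 5 degrees). In form: [[x, y, z, rx, ry, rz], ...]. A call has 1 to 20 rows; each row is the pose to reach, as a shift and turn from the pose measured when the call began, along the tool's axes at that moment; what a row does not reach only later rows make up. A row lasts 1/10 s, in which the tool goes at most 50 mm and 8.59 degrees, less where a joint would pass 70% of its speed; a pose out of reach is approached as far as the arm can. A call with a gripper value outside its range is refused whole. "grip" is the closure, from 0 (fully open) to 1 (shut), set as the call begins (left out, the last holds). The fingers move at their own pace and stop on an object; "squeeze" is the grip in N (left out, the last holds). Time passes only in rows, so rows that repeat a pose let the fingers close. It gives the time, the measured TCP pose, the force and the opening at its end, in the units of the state.
- ctrl.get_obs(): the state, without advancing time (a new reading comes with each control period).
- ctrl.get_image(name): name is "scene" or "top"; returns a dict with "color" (420x560x3 uint8, blue, green, red), "mtx" (3x3 intrinsics, pixels), "D" ([k1, k2, p1, p2, k3] as OpenCV has them; the pictures are not rectified), "rvec" (rotation vector, rad) and "tvec" (3), from world to camera coordinates, as OpenCV has them. Camera axes: x right, y down, z forward; pixel columns grow to the right and rows downward; lengths in m; the calibration is good to about 2 mm. A picture is of the moment at which its call begins. There is no depth.
- ctrl.finish_job(): hands the job in, once; it reports no verdict.
The state is a dict: "t": time; "q": joint angles; "dq": joint speeds; "effort": joint torques, N m; "tool_pos": TCP position; "tool_rot": TCP orientation; "contact_force": force on the tool from outside, world axes, zero at the start; "wrist_torque": the same for the moment, N m; "opening": finger opening in m.
Only numpy, scipy, OpenCV 4.12 (cv2) and the standard library are available. Lean on these libraries where they do the work, as an engineer would, in place of code of your own. Each camera call takes 0.05 s, during which the arm holds its last target.

## Working session

There is one attempt and no reset: what is moved stays moved. The work goes in short steps, Python scripts to look and compute and a tool call to move; the robot and the scene stay as the last step left them, time stands still between calls to the robot, and variables do not carry over. Pictures are saved under pics/ and viewed, and the job is handed in when it is done.

Besides the shell and the picture viewer there is one more tool, called after "Call:" as a command line: name --pt "numbers of a row" for each row, then --argument value for the rest. apply_moves: Moves the arm, as the interface text tells. Its arguments: {"type":"object","properties":{"rows":{"type":"array","items":{"type":"array","items":{"type":"number"}}},"grip":{"type":"number"},"squeeze":{"type":"number"}},"required":["rows"]}

```bash
ls; mkdir -p pics
cat > h.py <<'E'
import numpy as np,cv2
from station import ctrl
def snap(n,f):
    d=ctrl.get_image(n); cv2.imwrite('pics/'+f,d['color']); np.savez('pics/'+f+'.npz',**{k:np.array(d[k]) for k in d}); return d
def load(f): return dict(np.load('pics/'+f+'.npz'))
def proj(d,P):
    return cv2.projectPoints(np.array(P,float).reshape(-1,1,3),d['rvec'],d['tvec'],d['mtx'],d['D'])[0].reshape(-1,2)
def back(d,uv,z):
    p=cv2.undistortPoints(np.array(uv,float).reshape(-1,1,2),d['mtx'],d['D']).reshape(-1,2)
    R=cv2.Rodrigues(np.array(d['rvec'],float))[0];t=np.array(d['tvec'],float).reshape(3)
    c=-R.T@t; r=np.c_[p,np.ones(len(p))]@R
    return c+r*((z-c[2])/r[:,2])[:,None]
E
python3 - <<'E'
from h import *
for n in('scene','top'):
    d=snap(n,n+'0.png'); R=cv2.Rodrigues(np.array(d['rvec'],float))[0]; print(n,-R.T@np.array(d['tvec']).reshape(3),d['mtx'],d['D'])
print(ctrl.get_obs())
E
```

```text
pics
scene [ 1.15856442 -1.07580472  0.97471872] [[470.59672827   0.         284.37115959]
 [  0.         470.59672827 209.23627314]
 [  0.           0.           1.        ]] [0.04401144 0.         0.         0.         0.        ]
top [ 0.30750357 -0.06907438  1.44961117] [[485.24684798   0.         283.23329771]
 [  0.         485.24684798 214.40679923]
 [  0.           0.           1.        ]] [-0.02692322  0.          0.          0.          0.        ]
{'t': 0.1, 'q': array([ 1.18496583e+00,  5.33176684e-02,  1.61417982e+00,  3.16477865e-05,
        1.47596428e+00, -1.19014403e-01]), 'dq': array([ 0.00138185,  0.00064757, -0.00533798, -0.00121089,  0.00084497,
       -0.00107801]), 'effort': array([-3.61493176e-04, -3.94899273e+01, -3.71363747e+01, -1.18584148e-04,
        3.92862072e-03,  6.77418313e-06]), 'tool_pos': array([0.16457495, 0.60235964, 0.23015549]), 'tool_rot': array([-4.17810033e-01, -3.11318272e+00,  2.83015558e-03]), 'contact_force': array([ 0.19668591, -0.25560639,  0.01654512]), 'wrist_torque': array([ 0.03463609,  0.00325232, -0.01018663]), 'opening': 0.08558968589832067}
```

View pics/scene0.png

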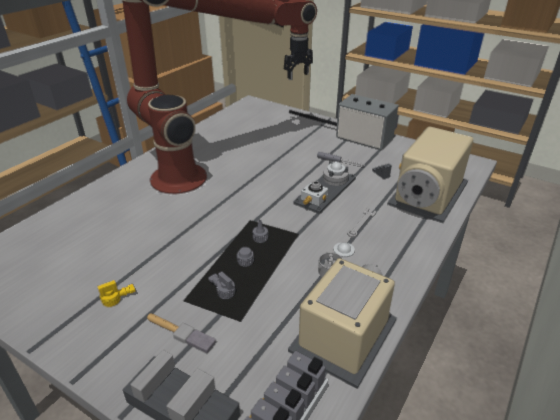

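View pics/top0.png

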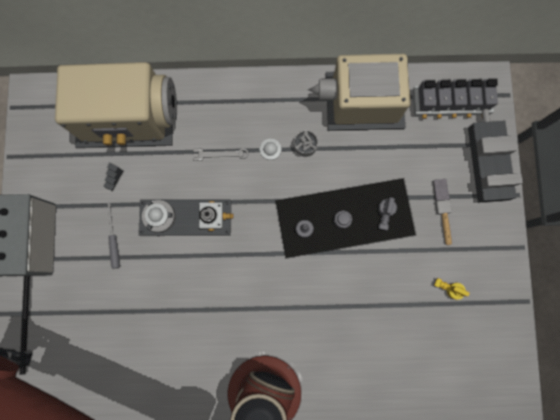

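Candidates, as scene / top pixels:
- Grey cap with bar and spout: (224,288) / (388,210).
- Domed cap: (245,257) / (344,219).
- Jet cap: (260,232) / (305,229).
- Yellow look-alike: (115,293) / (455,291).

By the description I choose the first. Next I'll check it in close crops.

Run:
```python
from h import *
t=cv2.imread('pics/top0.png');s=cv2.imread('pics/scene0.png')
def c(im,x,y,w,h,k): return cv2.resize(im[y:y+h,x:x+w],None,fx=k,fy=k,interpolation=cv2.INTER_CUBIC)
a=np.hstack([c(t,363,185,50,50,8),c(s,200,265,50,50,8)])
cv2.imwrite('pics/c1.png',a)
a=np.hstack([c(t,190,195,40,40,10),c(s,295,165,40,40,10)])
cv2.imwrite('pics/c2.png',a)
cv2.imwrite('pics/c3.png',c(t,130,190,110,55,7))
```

```text
(no output)
```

View pics/c1.png

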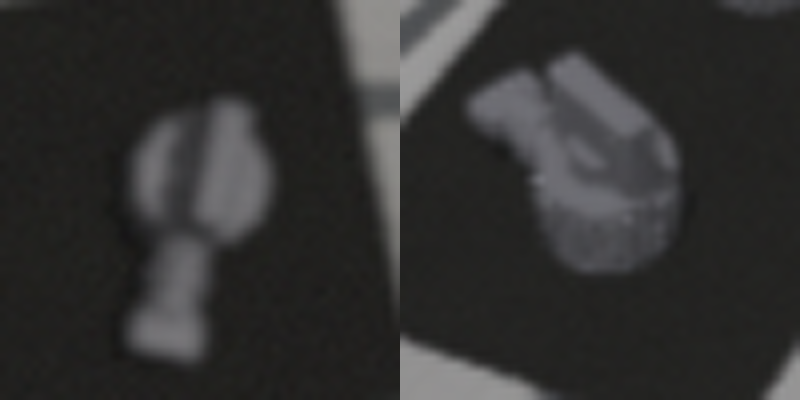

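View pics/c2.png

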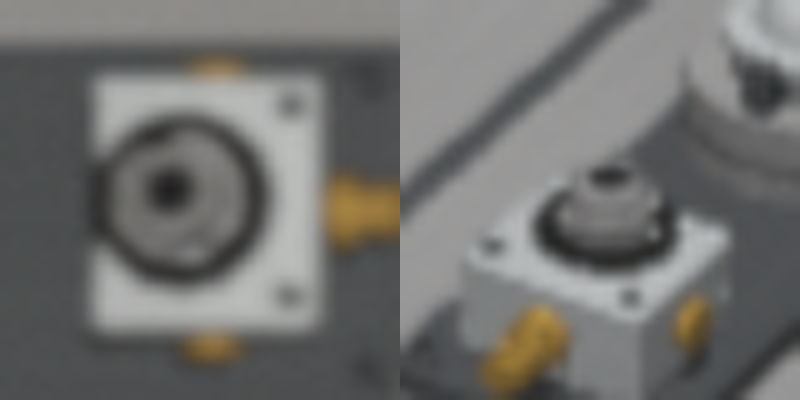

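View pics/c3.png

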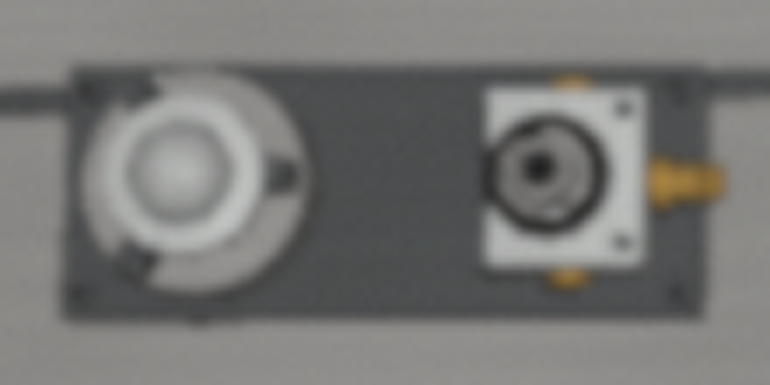

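The crop shows the first candidate has the bar and side spout, so it is the nozzle. Now I'll measure the nozzle, neck and workpiece.

Run:
```python
from h import *
t=load('top0.png');s=load('scene0.png')
def px(x,y,ox,oy,k): return [ox+(x+.5)/k-.5,oy+(y+.5)/k-.5]
P=back(t,[px(168,190,190,195,10)],.079)[0];print('port top',P)
print('seal c (185,198)',back(t,[px(185,198,190,195,10)],.061)[0])
W=back(t,[px(180,171,130,190,7)],.085)[0];print('dome',W,np.linalg.norm((W-P)[:2]))
print('port scene',back(s,[px(610,178,295-40,165,10)],.079)[0])
c=[px(*q,130,190,7) for q in [(68,65),(712,72),(705,318),(62,315)]]
b=back(t,c,.01);print('plate',b[:,:2]); print('yaw long', np.degrees(np.arctan2(*(b[0]-b[1])[1::-1])),np.degrees(np.arctan2(*(b[3]-b[2])[1::-1])))
# nozzle
print('bar top ends',back(t,[px(232,105,363,185,8),px(212,240,363,185,8)],.064)[:,:2])
print('spout tip centre(top z.026)',back(t,[px(165,335,363,185,8)],.026))
print('skirt top edge centre approx z.03',back(t,[px(202,178,363,185,8)],.030))
```

```text
port top [0.51176122 0.15484307 0.079     ]
seal c (185,198) [0.5119858  0.15285094 0.061     ]
dome [0.51301505 0.29984708 0.085     ] 0.14500942705223777
port scene [0.51384166 0.14737647 0.079     ]
plate [[0.57175311 0.36947149]
 [0.56197077 0.09083794]
 [0.45570169 0.09461947]
 [0.46327371 0.36993461]]
yaw long 87.98927087411474 88.42458391094017
bar top ends [[ 0.5478114  -0.37987389]
 [ 0.49861484 -0.36996186]]
spout tip centre(top z.026) [[ 0.46887781 -0.35895775  0.026     ]]
skirt top edge centre approx z.03 [[ 0.52655621 -0.374884    0.03      ]]
```

Run:
```python
from h import *
t=load('top0.png');s=load('scene0.png')
from scipy.optimize import least_squares
from scipy.ndimage import map_coordinates
def edgefit(d,x0,y0,r,z,angs,sgn,w=.006):
    # find edge radius along rays around circle; then fit
    g=cv2.cvtColor(d['color'],cv2.COLOR_BGR2GRAY).astype(float)
    pts=[]
    for a in np.radians(angs):
        rr=np.linspace(r-w,r+w,81)
        P=np.c_[x0+rr*np.cos(a),y0+rr*np.sin(a),0*rr+z]
        uv=proj(d,P); v=map_coordinates(g,[uv[:,1],uv[:,0]],order=3)
        gr=np.gradient(np.convolve(np.pad(v,5,'edge'),np.ones(11)/11,'valid'))*sgn
        k=np.argmax(gr)
        if 3<k<77: pts.append([x0+rr[k]*np.cos(a),y0+rr[k]*np.sin(a)])
    pts=np.array(pts)
    f=least_squares(lambda p:np.hypot(pts[:,0]-p[0],pts[:,1]-p[1])-p[2],[x0,y0,r],loss='soft_l1',f_scale=.0007)
    return f.x,len(pts),np.sqrt(np.mean(f.fun**2))
A=np.arange(0,360,5)
# seal outer: dark inside->bright outside. 
Ao=[a for a in A if not(60<a<120)]
x,y=.512,.153
for i in range(3):
    f=edgefit(t,x,y,.0265,.059,Ao,1); x,y=f[0][:2]
print('top seal',f)
x,y=.512,.153
for i in range(3):
    f=edgefit(s,x,y,.0265,.059,Ao,1,.005); x,y=f[0][:2]
print('scene seal',f)
# overlays
def ov(d,ox,oy,w,h,k,items,fn):
    im=cv2.resize(d['color'][oy:oy+h,ox:ox+w],None,fx=k,fy=k,interpolation=cv2.INTER_CUBIC)
    for P,col in items:
        uv=(proj(d,P)-[ox,oy]+.5)*k-.5
        cv2.polylines(im,[np.round(uv).astype(int)],False,col,1)
    cv2.imwrite(fn,im); return im
def circ(x,y,r,z): a=np.linspace(0,2*np.pi,60); return np.c_[x+r*np.cos(a),y+r*np.sin(a),0*a+z]
it=[(circ(.512,.153,.0265,.061),(0,0,255)),(circ(.512,.153,.0145,.079),(0,255,0)),(circ(.512,.153,.0265,.055),(255,0,0)),(circ(.512,.153,.0185,.070),(255,255,0)),(circ(.512,.153,.0185,.064),(255,0,255))]
a=ov(t,190,195,40,40,10,it,'pics/o1.png');b=ov(s,295,165,40,40,10,it,'pics/o2.png')
cv2.imwrite('pics/o12.png',np.hstack([a,b]))
```

```text
top seal (array([0.51186384, 0.1541059 , 0.0251925 ]), 61, np.float64(0.00027066117973464747))
scene seal (array([0.51454948, 0.14500573, 0.02646297]), 58, np.float64(0.001410003201384455))
```

View pics/o12.png

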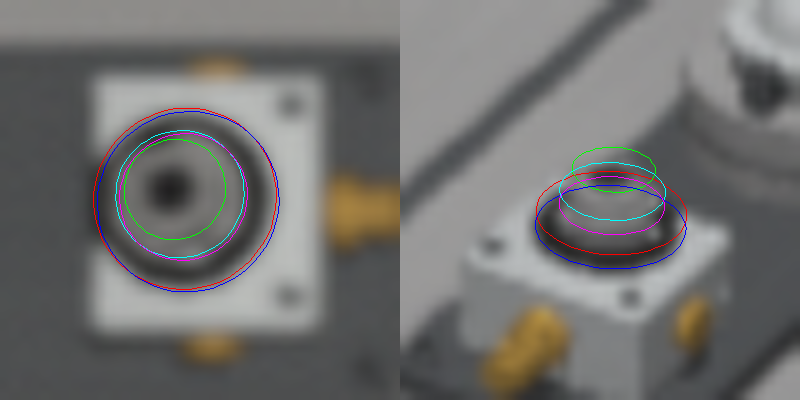

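Run:
```python
from h import *
from scipy.ndimage import map_coordinates
t=load('top0.png');s=load('scene0.png')
x,y=.5118,.1543
rows=[]
for d,n in((t,'t'),):
    g=cv2.cvtColor(d['color'],cv2.COLOR_BGR2GRAY).astype(float)
    a=np.radians(np.arange(0,360,1.))
    rr=np.linspace(.010,.028,37)
    for r in rr:
        z=np.interp(r,[.010,.0145,.0185,.022],[.079,.079,.067,.061])
        uv=proj(d,np.c_[x+r*np.cos(a),y+r*np.sin(a),0*a+z]); rows.append(map_coordinates(g,[uv[:,1],uv[:,0]],order=1))
m=np.array(rows)
im=cv2.resize(cv2.normalize(m,None,0,255,cv2.NORM_MINMAX).astype(np.uint8),(720,370))
cv2.imwrite('pics/pol.png',im)
band=m[10:18]
print(np.round(band.mean(0)[::10]).astype(int))
# contrast enhanced crop
c=cv2.resize(t['color'][203:229,195:221],None,fx=22,fy=22,interpolation=cv2.INTER_CUBIC)
c=cv2.convertScaleAbs(c,alpha=1.7,beta=-30)
cv2.imwrite('pics/c4.png',c)
```

```text
[ 86  67  65  72  84  89  93  95  90  88  91  98 102 101 101 103 103 100
 102 109 109  99 100 109 116 114 111 111 112 114 115 117 116 115 111 103]
```

View pics/pol.png

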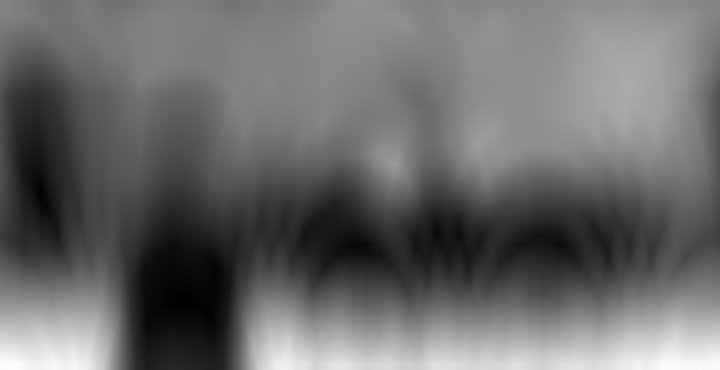

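View pics/c4.png

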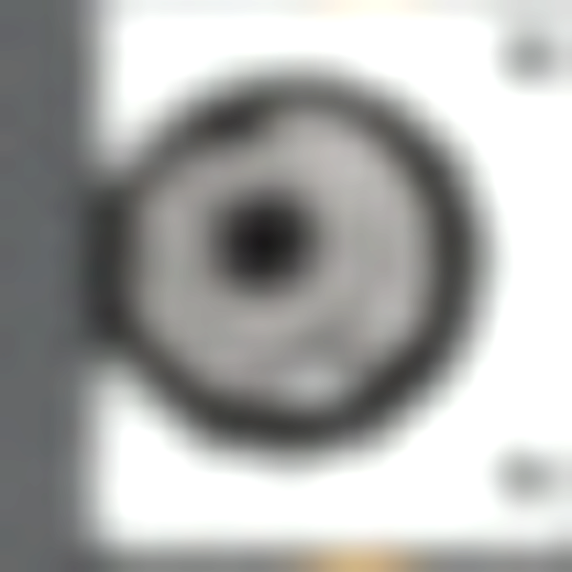

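```bash
cat > model.py <<'E'
from h import *
from scipy.optimize import minimize
def parts():
    a=np.linspace(0,2*np.pi,48,endpoint=False)
    sk=np.vstack([np.c_[.024*np.cos(a),.024*np.sin(a),0*a+z] for z in(0,.030)])
    bar=np.array([[x,y,z] for x in(-.023,.023) for y in(-.007,.007) for z in(.03,.064)])
    yz=np.c_[.010*np.cos(a),.016+.010*np.sin(a)]
    sp=np.vstack([np.c_[0*a+x,yz] for x in(.015,.066)])
    return [sk,bar,sp]
def place(P,x,y,z,yaw):
    c,s=np.cos(yaw),np.sin(yaw); return P@np.array([[c,s,0],[-s,c,0],[0,0,1]])+[x,y,z]
def mask(d,p,z,k,ox,oy,w,h,duv=(0,0)):
    m=np.zeros((h*k,w*k),np.uint8)
    for P in parts():
        uv=(proj(d,place(P,p[0],p[1],z,p[2]))+duv-[ox,oy]+.5)*k-.5
        cv2.fillConvexPoly(m,cv2.convexHull(np.round(uv*16).astype(np.int32)),255,shift=4)
    return m
E
python3 - <<'E'
from model import *
for f,box in(('top0.png',(363,185,50,50)),('scene0.png',(200,265,50,45))):
    d=load(f); ox,oy,w,h=box;k=8
    g=cv2.cvtColor(d['color'],cv2.COLOR_BGR2GRAY)[oy:oy+h,ox:ox+w]
    G=cv2.resize(g,None,fx=k,fy=k,interpolation=cv2.INTER_CUBIC)
    B=(G>57).astype(float)
    B=B
    n,lab,st,ce=cv2.connectedComponentsWithStats(B.astype(np.uint8)); 
    ctr=lab[h*k//2-20:h*k//2+20,w*k//2-20:w*k//2+20]; l=np.bincount(ctr[ctr>0]).argmax(); B=(lab==l).astype(np.uint8)
    B=cv2.morphologyEx(B,cv2.MORPH_CLOSE,np.ones((15,15))).astype(float)
    Bb=cv2.GaussianBlur(B,(0,0),5)
    def cost(v): 
        m=cv2.GaussianBlur(mask(d,[v[0]/100,v[1]/100,v[2]/10],.003,k,*box)/255.,(0,0),5); return ((m-Bb)**2).sum()
    best=min((minimize(cost,[52.5+a,-37.5,29.1],method='Nelder-Mead',options=dict(initial_simplex=np.array([[52.5+a,-37.5,29.1],[53,-37.5,29.1],[52.5,-37,29.1],[52.5,-37.5,30]]))) for a in(0,.2)),key=lambda r:r.fun)
    v=best.x;print(f,v[0]/100,v[1]/100,np.degrees(v[2]/10),best.fun,B.sum())
    m=mask(d,[v[0]/100,v[1]/100,v[2]/10],.003,k,*box)
    im=cv2.cvtColor(G,cv2.COLOR_GRAY2BGR); im=cv2.convertScaleAbs(im,alpha=1.5)
    for M,c in((m,(0,0,255)),((B*255).astype(np.uint8),(0,255,0))):
        cv2.drawContours(im,cv2.findContours(M,cv2.RETR_EXTERNAL,cv2.CHAIN_APPROX_NONE)[0],-1,c,1)
    cv2.imwrite('pics/n_'+f,im)
a=cv2.imread('pics/n_top0.png');b=cv2.imread('pics/n_scene0.png');cv2.imwrite('pics/n.png',np.hstack([a[:360],b]))
E
```

```text
top0.png 0.5267186429925146 -0.37685093676002496 164.80578155434438 1176.6743045559695 22907.0
scene0.png 0.5252002418129055 -0.3786116952890191 166.76183606229046 691.3354042685753 29030.0
```

View pics/n.png

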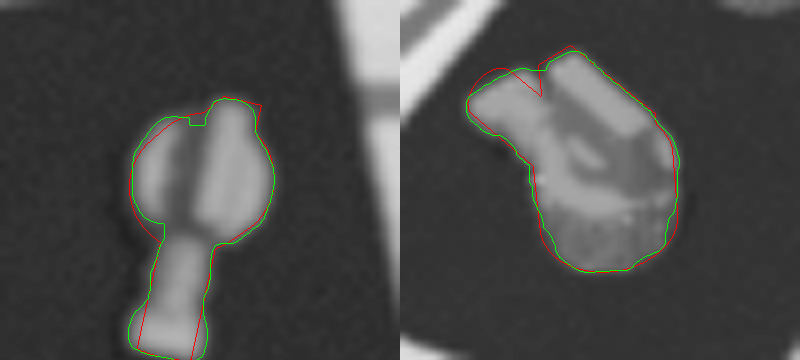

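Both views agree on the nozzle: about (0.526, -0.3775), spout azimuth about 166°. Next a helper that turns world targets into moves.

```bash
cat > go.py <<'E'
import sys
from h import *
from scipy.spatial.transform import Rotation as Ro
def to(o,x,y,z,az):
    R=Ro.from_rotvec(o['tool_rot']); a=np.radians(az)
    T=Ro.from_matrix(np.array([[np.cos(a),np.sin(a),0],[np.sin(a),-np.cos(a),0],[0,0,-1]]))
    return np.r_[R.inv().apply(np.array([x,y,z])-o['tool_pos'])*100,(R.inv()*T).as_rotvec(degrees=True)/5]
if __name__=='__main__':
    o=ctrl.get_obs(); R=Ro.from_rotvec(o['tool_rot']).as_matrix()
    print('t',round(o['t'],2),'pos',o['tool_pos'].round(4),'az',np.degrees(np.arctan2(R[1,0],R[0,0])).round(2),'tilt',R[:2,2].round(4),'F',o['contact_force'].round(2),'M',o['wrist_torque'].round(2),'op',round(o['opening'],4),'q',o['q'].round(2))
    for a in sys.argv[1:]:
        print(a,to(o,*map(float,a.split(','))).round(2))
E
python3 go.py .48,.15,.23,166 .526,-.3775,.15,166
```

```text
t 0.1 pos [0.1646 0.6024 0.2302] az 164.71 tilt [-0.0007 -0.0017] F [ 0.2  -0.26  0.02] M [ 0.03  0.   -0.01] op 0.0856 q [ 1.18  0.05  1.61  0.    1.48 -0.12]
.48,.15,.23,166 [-4.235e+01 -3.532e+01  7.000e-02 -2.000e-02 -0.000e+00 -2.600e-01]
.526,-.3775,.15,166 [-6.070e+01 -8.497e+01  8.160e+00 -2.000e-02 -0.000e+00 -2.600e-01]
```

Call:
apply_moves --pt "-42.35 -35.32 0 0 0 -0.26" --pt "-42.35 -35.32 0 0 0 -0.26" --pt "-42.35 -35.32 0 0 0 -0.26" --pt "-42.35 -35.32 0 0 0 -0.26" --pt "-42.35 -35.32 0 0 0 -0.26" --pt "-42.35 -35.32 0 0 0 -0.26" --pt "-42.35 -35.32 0 0 0 -0.26" --pt "-42.35 -35.32 0 0 0 -0.26" --pt "-42.35 -35.32 0 0 0 -0.26" --pt "-42.35 -35.32 0 0 0 -0.26" --pt "-42.35 -35.32 0 0 0 -0.26" --pt "-60.7 -85 3 0 0 -0.26" --pt "-60.7 -85 4 0 0 -0.26" --pt "-60.7 -85 5 0 0 -0.26" --pt "-60.7 -85 6 0 0 -0.26" --pt "-60.7 -85 7 0 0 -0.26" --pt "-60.7 -85 8 0 0 -0.26" --pt "-60.7 -85 8 0 0 -0.26" --pt "-60.7 -85 8 0 0 -0.26" --pt "-60.7 -85 8 0 0 -0.26" --grip 0

```text
t: 2.1
tool_pos: [0.5179, -0.2938, 0.1672]
tool_rot: [-0.383, -3.117, 0.002]
contact_force: [0.9, 1.3, 0.1]
opening: 0.0853
```

```bash
python3 go.py .526,-.3775,.15,166 .526,-.3775,.038,166
```

```text
t 2.1 pos [ 0.5179 -0.2938  0.1672] az 165.99 tilt [-0.0011 -0.0012] F [0.91 1.31 0.13] M [-0.   -0.08 -0.06] op 0.0853 q [-0.64  0.03  1.74 -0.    1.37 -1.97]
.526,-.3775,.15,166 [-2.82 -7.93  1.73 -0.02 -0.01 -0.  ]
.526,-.3775,.038,166 [-2.830e+00 -7.910e+00  1.293e+01 -2.000e-02 -1.000e-02 -0.000e+00]
```

Call:
apply_moves --pt "-2.83 -7.92 1.7 0 0 0" --pt "-2.83 -7.92 1.7 0 0 0" --pt "-2.83 -7.92 4 0 0 0" --pt "-2.83 -7.92 7 0 0 0" --pt "-2.83 -7.92 10 0 0 0" --pt "-2.83 -7.92 12 0 0 0" --pt "-2.83 -7.92 12.9 0 0 0" --pt "-2.83 -7.92 12.9 0 0 0" --pt "-2.83 -7.92 12.9 0 0 0"

```text
t: 3.0
tool_pos: [0.5265, -0.378, 0.0392]
tool_rot: [0.383, 3.118, -0.003]
contact_force: [0.1, -0.8, 0.0]
opening: 0.0855
```

```bash
python3 go.py .526,-.3775,.038,166
python3 - <<'E'
from h import *
t=snap('top','top1.png')['color'];s=snap('scene','scene1.png')['color']
c=lambda im,x,y:cv2.resize(im[y:y+80,x:x+80],None,fx=5,fy=5,interpolation=cv2.INTER_CUBIC)
cv2.imwrite('pics/c5.png',np.hstack([c(t,350,170),c(s,190,240)]))
E
```

```text
t 3.0 pos [ 0.5265 -0.378   0.0392] az 165.99 tilt [-0.0001 -0.0021] F [ 0.14 -0.84  0.  ] M [-0.07 -0.04 -0.02] op 0.0855 q [-0.74  0.29  1.69 -0.    1.16 -2.06]
.526,-.3775,.038,166 [ 0.06  0.04  0.12 -0.02  0.   -0.  ]
```

View pics/c5.png

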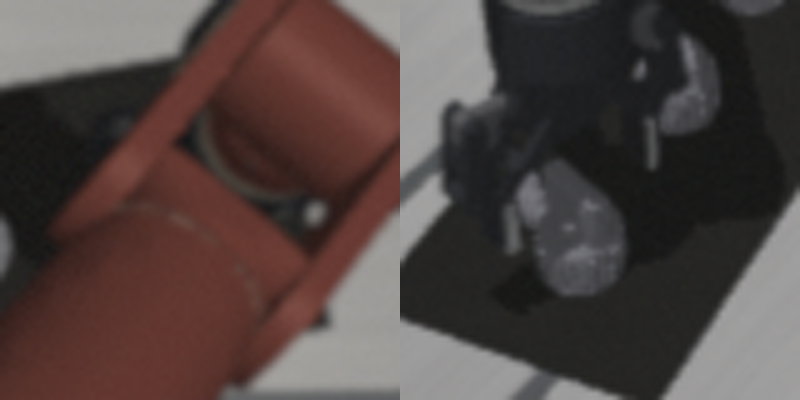

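The picture shows the nozzle standing between the open pads, with the spout passing the near finger. I'll close the gripper.

Call:
apply_moves --pt "0 0 0.1 0 0 0" --pt "0 0 0.1 0 0 0" --pt "0 0 0.1 0 0 0" --pt "0 0 0.1 0 0 0" --pt "0 0 0.1 0 0 0" --pt "0 0 0.1 0 0 0" --pt "0 0 0.1 0 0 0" --pt "0 0 0.1 0 0 0" --grip 1 --squeeze 60

```text
t: 3.9
tool_pos: [0.527, -0.3784, 0.0392]
tool_rot: [0.383, 3.117, -0.005]
contact_force: [-0.2, -0.1, 0.4]
opening: 0.013
```

```bash
python3 go.py
```

```text
t 3.9 pos [ 0.527  -0.3784  0.0392] az 166.0 tilt [ 0.0012 -0.0031] F [-0.18 -0.1   0.43] M [ 0.05  0.02 -0.02] op 0.013 q [-0.74  0.29  1.69 -0.    1.16 -2.06]
```

Call:
apply_moves --pt "0 0 -3 0 0 0" --pt "0 0 -7 0 0 0" --pt "0 0 -12 0 0 0" --pt "0 0 -13 0 0 0" --pt "0 0 -13 0 0 0" --pt "0 0 -13 0 0 0"

```text
t: 4.5
tool_pos: [0.5261, -0.3774, 0.1675]
tool_rot: [-0.383, -3.118, 0.003]
contact_force: [0.1, 0.6, -1.6]
opening: 0.0127
```

```bash
python3 go.py .51,.05,.17,200 .512,.154,.17,200
python3 - <<'E'
from h import *
t=snap('top','top2.png')['color'];s=snap('scene','scene2.png')['color']
c=lambda im,x,y:cv2.resize(im[y:y+80,x:x+80],None,fx=5,fy=5,interpolation=cv2.INTER_CUBIC)
cv2.imwrite('pics/c6.png',np.hstack([c(t,350,170),c(s,190,200)]))
E
```

```text
t 4.5 pos [ 0.5261 -0.3774  0.1675] az 165.99 tilt [-0.0006 -0.0017] F [ 0.1   0.62 -1.61] M [ 0.    0.04 -0.01] op 0.0127 q [-0.74  0.15  1.62 -0.    1.37 -2.06]
.51,.05,.17,200 [ 1.191e+01  4.108e+01 -3.200e-01 -2.000e-02 -1.000e-02 -6.800e+00]
.512,.154,.17,200 [ 1.424e+01  5.122e+01 -3.400e-01 -2.000e-02 -1.000e-02 -6.800e+00]
```

View pics/c6.png

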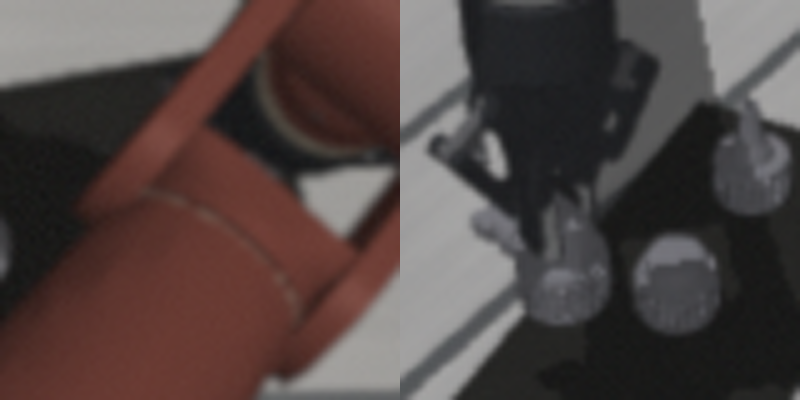

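Call:
apply_moves --pt "11.9 41.1 -0.3 0 0 -1.5" --pt "11.9 41.1 -0.3 0 0 -3" --pt "11.9 41.1 -0.3 0 0 -4.5" --pt "11.9 41.1 -0.3 0 0 -6" --pt "11.9 41.1 -0.3 0 0 -6.8" --pt "11.9 41.1 -0.3 0 0 -6.8" --pt "11.9 41.1 -0.3 0 0 -6.8" --pt "11.9 41.1 -0.3 0 0 -6.8" --pt "11.9 41.1 -0.3 0 0 -6.8" --pt "11.9 41.1 -0.3 0 0 -6.8" --pt "14.24 51.2 -0.3 0 0 -6.8" --pt "14.24 51.2 -0.3 0 0 -6.8" --pt "14.24 51.2 -0.3 0 0 -6.8" --pt "14.24 51.2 -0.3 0 0 -6.8" --pt "14.24 51.2 2 0 0 -6.8" --pt "14.24 51.2 4 0 0 -6.8" --pt "14.24 51.2 4 0 0 -6.8"

```text
t: 6.3
tool_pos: [0.5086, 0.1521, 0.1217]
tool_rot: [0.54, -3.084, -0.0]
contact_force: [-0.3, -0.6, -2.7]
opening: 0.0128
```

```bash
python3 go.py .512,.154,.13,200
python3 - <<'E'
from h import *
t=snap('top','top3.png')['color'];s=snap('scene','scene3.png')['color']
c=lambda im,x,y:cv2.resize(im[y:y+80,x:x+80],None,fx=5,fy=5,interpolation=cv2.INTER_CUBIC)
cv2.imwrite('pics/c7.png',np.hstack([c(t,170,175),c(s,275,130)]))
E
```

```text
t 6.3 pos [0.5086 0.1521 0.1217] az -160.14 tilt [-0.0107 -0.0016] F [-0.26 -0.62 -2.75] M [-0.01 -0.   -0.02] op 0.0128 q [ 0.15 -0.07  1.92  0.    1.3  -1.77]
.512,.154,.13,200 [-0.38  0.06 -0.83  0.03 -0.12 -0.03]
```

View pics/c7.png

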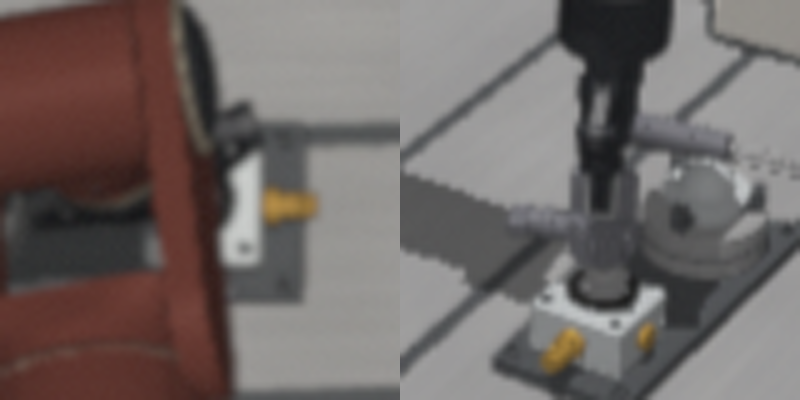

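Call:
apply_moves --pt "-0.38 0.06 -1.0 0 -0.12 0" --pt "-0.38 0.06 -1.0 0 -0.12 0" --pt "-0.38 0.06 -1.0 0 -0.12 0"

```text
t: 6.7
tool_pos: [0.5156, 0.1548, 0.1374]
tool_rot: [-0.54, 3.085, 0.003]
contact_force: [-0.3, -0.0, -1.4]
opening: 0.0133
```

```bash
python3 go.py .512,.154,.13,200
python3 - <<'E'
from model import *
d=snap('scene','scene4.png')
o=ctrl.get_obs();x,y,z=o['tool_pos'];zr=z-.0365
k=10;ox,oy,w,h=300,145,70,60
im=cv2.resize(d['color'][oy:oy+h,ox:ox+w],None,fx=k,fy=k,interpolation=cv2.INTER_CUBIC)
im=cv2.convertScaleAbs(im,alpha=1.3)
cv2.imwrite('pics/c8a.png',im)
m=mask(d,[x,y,np.radians(200)],zr,k,ox,oy,w,h)
cv2.drawContours(im,cv2.findContours(m,cv2.RETR_EXTERNAL,cv2.CHAIN_APPROX_NONE)[0],-1,(0,0,255),1)
def circ(x,y,r,z): a=np.linspace(0,2*np.pi,60); return np.c_[x+r*np.cos(a),y+r*np.sin(a),0*a+z]
for P,c in ((circ(.512,.154,.0145,.079),(0,255,0)),(circ(.512,.154,.0265,.061),(255,255,0)),(circ(.512,.154,.0265,.055),(255,0,0)),(circ(.512,.154,.0185,.067),(255,0,255))):
    cv2.polylines(im,[np.round((proj(d,P)-[ox,oy]+.5)*k-.5).astype(int)],False,c,1)
cv2.imwrite('pics/c8.png',im)
E
```

```text
t 6.7 pos [0.5156 0.1548 0.1374] az -160.13 tilt [0.0087 0.0037] F [-0.29 -0.04 -1.41] M [ 0.03 -0.01  0.01] op 0.0133 q [ 0.15 -0.08  1.91  0.    1.31 -1.77]
.512,.154,.13,200 [ 0.37  0.05  0.73  0.01  0.11 -0.03]
```

View pics/c8a.png

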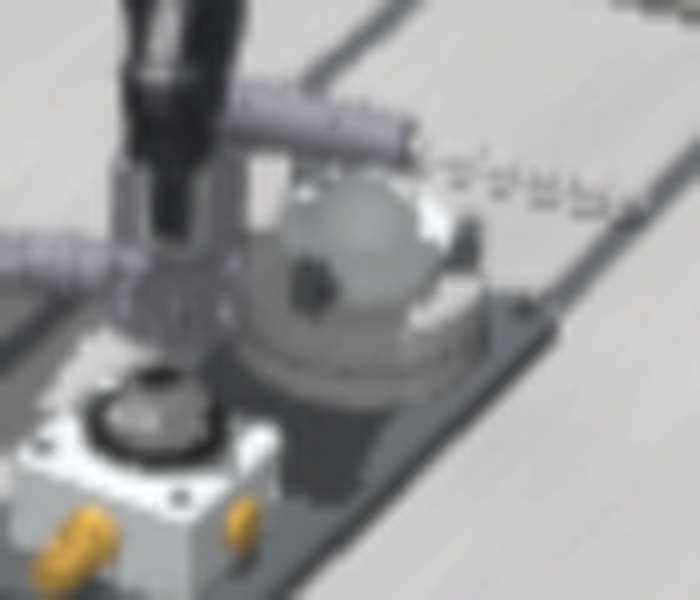

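View pics/c8.png

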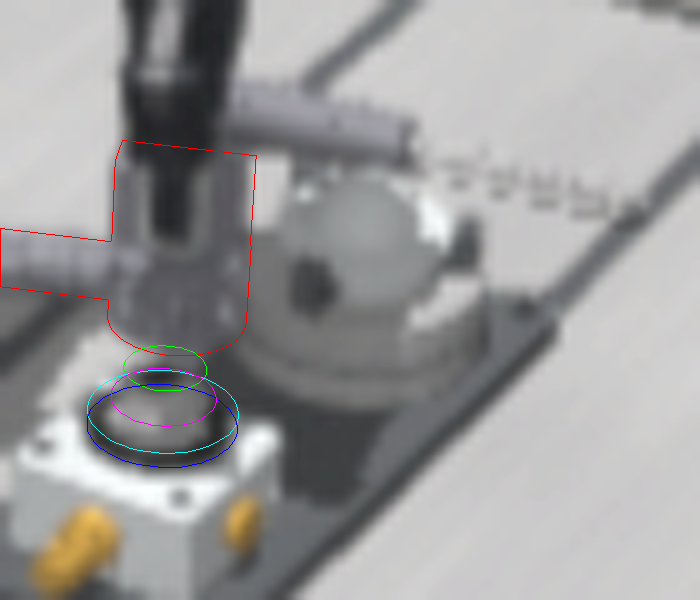

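Call:
apply_moves --pt "0.37 0.05 0.7 0 0.11 0" --pt "0.37 0.05 0.7 0 0.11 0" --pt "0.37 0.05 0.7 0 0.11 0" --pt "0.37 0.05 0.7 0 0.11 0" --pt "0.37 0.05 0.7 0 0.11 0"

```text
t: 7.25
tool_pos: [0.5115, 0.1541, 0.1296]
tool_rot: [0.542, -3.093, -0.001]
contact_force: [0.7, -1.4, -0.2]
opening: 0.013
```

```bash
python3 go.py .512,.154,.13,200;python3 go.py
python3 - <<'E'
from model import *
d=snap('scene','scene5.png')
E
python3 go.py
```

```text
t 7.25 pos [0.5115 0.1541 0.1296] az -160.12 tilt [-0.0015  0.0002] F [ 0.71 -1.41 -0.21] M [-0.04  0.    0.  ] op 0.013 q [ 0.15 -0.08  1.92  0.    1.3  -1.76]
.512,.154,.13,200 [-0.04 -0.02 -0.04  0.01 -0.02 -0.02]
t 7.25 pos [0.5115 0.1541 0.1296] az -160.12 tilt [-0.0015  0.0002] F [ 0.71 -1.41 -0.21] M [-0.04  0.    0.  ] op 0.013 q [ 0.15 -0.08  1.92  0.    1.3  -1.76]
t 7.3 pos [0.5115 0.1541 0.1297] az -160.11 tilt [-0.0014  0.0002] F [-0.15 -0.6  -1.83] M [-0.05 -0.06  0.02] op 0.0131 q [ 0.15 -0.08  1.92  0.    1.3  -1.77]
```

Run:
```python
from model import *
d=load('scene5.png')
x,y,z=.5115,.1541,.1297;zr=z-.0365
k=14;ox,oy,w,h=298,150,28,42
im0=cv2.resize(d['color'][oy:oy+h,ox:ox+w],None,fx=k,fy=k,interpolation=cv2.INTER_CUBIC)
im0=cv2.convertScaleAbs(im0,alpha=1.5);im=im0.copy()
m=mask(d,[x,y,np.radians(200)],zr,k,ox,oy,w,h)
cv2.drawContours(im,cv2.findContours(m,cv2.RETR_EXTERNAL,cv2.CHAIN_APPROX_NONE)[0],-1,(0,0,255),1)
def circ(x,y,r,z): a=np.linspace(0,2*np.pi,60); return np.c_[x+r*np.cos(a),y+r*np.sin(a),0*a+z]
for P,c in ((circ(x,y,.0265,.061),(255,255,0)),(circ(x,y,.0265,.055),(255,0,0)),(circ(x,y,.0145,.075),(0,255,0))):
    cv2.polylines(im,[np.round((proj(d,P)-[ox,oy]+.5)*k-.5).astype(int)],False,c,1)
cv2.imwrite('pics/c9.png',np.hstack([im0,im]))
```

```text
(no output)
```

View pics/c9.png

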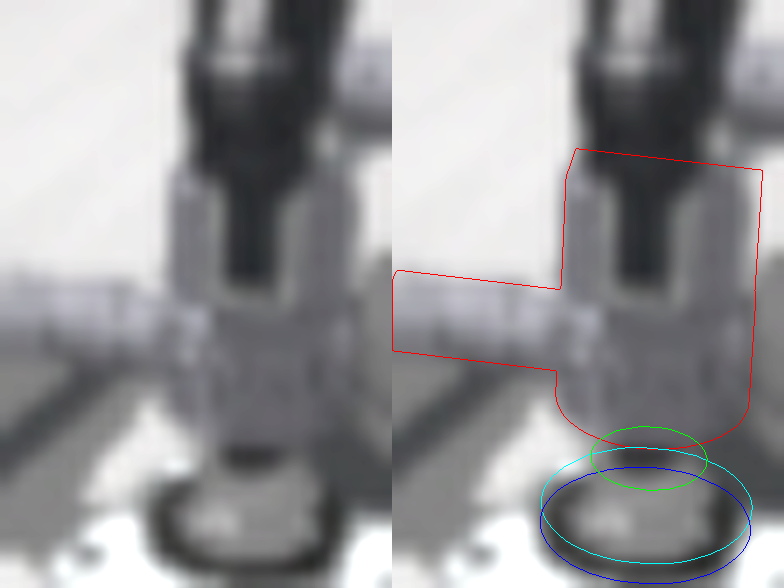

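Call:
apply_moves --pt "0 0 0.6 0 0 0" --pt "0 0 1.2 0 0 0" --pt "0 0 1.7 0 0 0" --pt "0 0 1.7 0 0 0" --pt "0 0 1.7 0 0 0"

```text
t: 7.8
tool_pos: [0.5113, 0.154, 0.1123]
tool_rot: [0.542, -3.092, -0.001]
contact_force: [-0.1, -0.2, -0.4]
opening: 0.0131
```

```bash
python3 go.py .512,.154,.108,200
```

```text
t 7.8 pos [0.5113 0.154  0.1123] az -160.12 tilt [-0.0021  0.0001] F [-0.11 -0.19 -0.39] M [ 0.01 -0.02 -0.01] op 0.0131 q [ 0.15 -0.06  1.93  0.    1.27 -1.76]
.512,.154,.108,200 [-0.06 -0.03  0.43  0.01 -0.02 -0.02]
```

Call:
apply_moves --pt "-0.05 -0.03 0.2 0 0 0" --pt "-0.05 -0.03 0.35 0 0 0" --pt "-0.05 -0.03 0.35 0 0 0" --pt "-0.05 -0.03 0.35 0 0 0"

```text
t: 8.2
tool_pos: [0.512, 0.1539, 0.1089]
tool_rot: [0.542, -3.093, -0.001]
contact_force: [0.6, -0.8, -0.6]
opening: 0.013
```

```bash
python3 go.py .512,.154,.105,200
```

```text
t 8.2 pos [0.512  0.1539 0.1089] az -160.12 tilt [-0.0017  0.0001] F [ 0.58 -0.79 -0.55] M [-0.01 -0.12  0.05] op 0.013 q [ 0.15 -0.05  1.93  0.    1.27 -1.77]
.512,.154,.105,200 [-0.    0.01  0.39  0.01 -0.02 -0.02]
```

Call:
apply_moves --pt "0 0 0.1 0 0 0" --pt "0 0 0.2 0 0 0" --pt "0 0 0.2 0 0 0" --pt "0 0 0.2 0 0 0"

```text
t: 8.6
tool_pos: [0.5123, 0.1539, 0.107]
tool_rot: [0.542, -3.094, -0.0]
contact_force: [2.0, -0.4, -1.6]
opening: 0.0133
```

```bash
python3 go.py .512,.154,.105,200
```

```text
t 8.6 pos [0.5123 0.1539 0.107 ] az -160.12 tilt [-0.0009  0.0001] F [ 1.97 -0.39 -1.55] M [-0.04 -0.34  0.04] op 0.0133 q [ 0.15 -0.05  1.93  0.    1.26 -1.77]
.512,.154,.105,200 [ 0.03  0.02  0.2   0.   -0.01 -0.02]
```

Call:
apply_moves --pt "-0.09 -0.03 0 0 0 0" --pt "-0.09 -0.03 0.1 0 0 0" --pt "-0.09 -0.03 0.2 0 0 0" --pt "-0.09 -0.03 0.2 0 0 0"

```text
t: 9.0
tool_pos: [0.5136, 0.1536, 0.1051]
tool_rot: [0.543, -3.094, 0.001]
contact_force: [0.7, -2.1, -1.0]
opening: 0.0133
```

```bash
python3 go.py .513,.154,.103,200
```

```text
t 9.0 pos [0.5136 0.1536 0.1051] az -160.11 tilt [-0.0001 -0.0007] F [ 0.66 -2.08 -0.96] M [-0.3  -0.31  0.04] op 0.0133 q [ 0.15 -0.05  1.93 -0.    1.26 -1.77]
.513,.154,.103,200 [ 0.04  0.06  0.21 -0.01 -0.   -0.02]
```

Call:
apply_moves --pt "-0.03 -0.08 0 0 0 0" --pt "-0.03 -0.08 0.1 0 0 0" --pt "-0.03 -0.08 0.2 0 0 0" --pt "-0.03 -0.08 0.2 0 0 0"

```text
t: 9.4
tool_pos: [0.514, 0.1527, 0.103]
tool_rot: [0.543, -3.094, 0.002]
contact_force: [-0.2, -1.0, 1.3]
opening: 0.0129
```

```bash
python3 go.py .513,.154,.103,200
```

```text
t 9.4 pos [0.514  0.1527 0.103 ] az -160.11 tilt [-0.0006 -0.0012] F [-0.16 -1.03  1.26] M [-0.33  0.11  0.03] op 0.0129 q [ 0.15 -0.04  1.93 -0.    1.25 -1.77]
.513,.154,.103,200 [ 0.05  0.15 -0.   -0.01 -0.01 -0.02]
```

Call:
apply_moves --pt "0.02 -0.05 0.1 0 0 0" --pt "0.02 -0.05 0.2 0 0 0" --pt "0.02 -0.05 0.2 0 0 0" --pt "0.02 -0.05 0.2 0 0 0"

```text
t: 9.8
tool_pos: [0.5137, 0.1522, 0.1007]
tool_rot: [0.543, -3.093, 0.002]
contact_force: [0.1, -0.6, -0.5]
opening: 0.013
```

```bash
python3 go.py .513,.154,.103,200
```

```text
t 9.8 pos [0.5137 0.1522 0.1007] az -160.1 tilt [-0.0011 -0.0013] F [ 0.14 -0.63 -0.52] M [-0.18 -0.01  0.03] op 0.013 q [ 0.15 -0.04  1.93 -0.    1.25 -1.77]
.513,.154,.103,200 [ 0.01  0.2  -0.23 -0.01 -0.02 -0.02]
```

Call:
apply_moves --pt "0.01 -0.02 0.1 0 0 0" --pt "0.01 -0.02 0.2 0 0 0" --pt "0.01 -0.02 0.2 0 0 0" --pt "0.01 -0.02 0.2 0 0 0"

```text
t: 10.2
tool_pos: [0.5137, 0.1521, 0.0986]
tool_rot: [0.542, -3.093, 0.001]
contact_force: [-0.2, -0.9, 0.5]
opening: 0.0131
```

```bash
python3 go.py .513,.154,.103,200
```

```text
t 10.2 pos [0.5137 0.1521 0.0986] az -160.11 tilt [-0.0012 -0.001 ] F [-0.19 -0.86  0.51] M [ 0.02  0.03 -0.  ] op 0.0131 q [ 0.15 -0.04  1.93 -0.    1.25 -1.77]
.513,.154,.103,200 [-0.    0.2  -0.44 -0.01 -0.02 -0.02]
```

Call:
apply_moves --pt "0 0 0.05 0 0 0" --pt "0 0 0.1 0 0 0" --pt "0 0 0.15 0 0 0" --pt "0 0 0.15 0 0 0" --pt "0 0 0.15 0 0 0"

```text
t: 10.7
tool_pos: [0.5138, 0.1521, 0.0973]
tool_rot: [0.543, -3.093, 0.001]
contact_force: [-0.4, -0.7, -0.0]
opening: 0.0132
```

```bash
python3 go.py .513,.154,.103,200
```

```text
t 10.7 pos [0.5138 0.1521 0.0973] az -160.1 tilt [-0.0009 -0.001 ] F [-0.4  -0.67 -0.02] M [ 0.06 -0.03 -0.01] op 0.0132 q [ 0.15 -0.04  1.94 -0.    1.24 -1.77]
.513,.154,.103,200 [ 0.01  0.21 -0.57 -0.01 -0.01 -0.02]
```

Call:
apply_moves --pt "0 0 0.05 0 0 0" --pt "0 0 0.1 0 0 0" --pt "0 0 0.1 0 0 0" --pt "0 0 0.1 0 0 0"

```text
t: 11.1
tool_pos: [0.5139, 0.1519, 0.0962]
tool_rot: [0.542, -3.094, 0.002]
contact_force: [1.6, -1.9, -1.4]
opening: 0.0128
```

```bash
python3 go.py .513,.154,.103,200
```

```text
t 11.1 pos [0.5139 0.1519 0.0962] az -160.11 tilt [-0.0006 -0.0013] F [ 1.55 -1.94 -1.39] M [-0.16 -0.26 -0.  ] op 0.0128 q [ 0.15 -0.03  1.94 -0.    1.24 -1.77]
.513,.154,.103,200 [ 0.02  0.23 -0.68 -0.01 -0.01 -0.02]
```

Call:
apply_moves --pt "-0.02 -0.04 0 0 0 0" --pt "-0.02 -0.04 0.05 0 0 0" --pt "-0.02 -0.04 0.1 0 0 0" --pt "-0.02 -0.04 0.1 0 0 0" --pt "-0.02 -0.04 0.1 0 0 0"

```text
t: 11.6
tool_pos: [0.5142, 0.1517, 0.0955]
tool_rot: [0.543, -3.093, 0.002]
contact_force: [-2.1, 0.1, 3.6]
opening: 0.0132
```

```bash
python3 go.py .513,.154,.103,200
```

```text
t 11.6 pos [0.5142 0.1517 0.0955] az -160.1 tilt [-0.0007 -0.0011] F [-2.12  0.11  3.62] M [-0.02  0.31  0.01] op 0.0132 q [ 0.15 -0.03  1.94 -0.    1.24 -1.77]
.513,.154,.103,200 [ 0.04  0.25 -0.75 -0.01 -0.01 -0.02]
```

Contact at Fz = 3.6 N with the rim below the lowest rib-top height, so the lugs should be in the gaps. Next, turn gently clockwise.

Call:
apply_moves --pt "0.02 0.01 0 0 0 0.5" --pt "0.02 0.01 0 0 0 1" --pt "0.02 0.01 0 0 0 1.5" --pt "0.02 0.01 0 0 0 2" --pt "0.02 0.01 0 0 0 2" --pt "0.02 0.01 0 0 0 2"

```text
t: 12.2
tool_pos: [0.5144, 0.1517, 0.0957]
tool_rot: [-0.272, 3.13, -0.002]
contact_force: [0.4, 0.3, 1.6]
opening: 0.0134
```

```bash
python3 go.py .514,.1518,.0955,190
```

```text
t 12.2 pos [0.5144 0.1517 0.0957] az -170.06 tilt [ 0.0003 -0.0012] F [0.44 0.34 1.55] M [-0.12 -0.1   0.05] op 0.0134 q [ 0.15 -0.03  1.94 -0.    1.24 -1.6 ]
.514,.1518,.0955,190 [ 0.04  0.01  0.02 -0.01  0.   -0.01]
```

Call:
apply_moves --pt "0.02 0 0.03 0 0 0.7" --pt "0.02 0 0.03 0 0 1.4" --pt "0.02 0 0.03 0 0 2" --pt "0.02 0 0.03 0 0 2.5" --pt "0.02 0 0.03 0 0 3" --pt "0.02 0 0.03 0 0 3" --pt "0.02 0 0.03 0 0 3"

```text
t: 12.9
tool_pos: [0.5144, 0.1517, 0.0956]
tool_rot: [0.137, 3.138, -0.002]
contact_force: [-0.7, -0.1, 2.8]
opening: 0.0129
```

```bash
python3 go.py .514,.1518,.0955,175
```

```text
t 12.9 pos [0.5144 0.1517 0.0956] az 175.01 tilt [ 0.0007 -0.0011] F [-0.7  -0.07  2.82] M [-0.01 -0.   -0.  ] op 0.0129 q [ 0.15 -0.03  1.94 -0.    1.24 -1.33]
.514,.1518,.0955,175 [ 0.04  0.01  0.01 -0.01  0.01  0.  ]
```

Call:
apply_moves --pt "0.02 0 0.01 0 0 0.7" --pt "0.02 0 0.01 0 0 1.4" --pt "0.02 0 0.02 0 0 2" --pt "0.02 0 0.03 0 0 2.5" --pt "0.02 0 0.03 0 0 3" --pt "0.02 0 0.03 0 0 3" --pt "0.02 0 0.03 0 0 3"

```text
t: 13.6
tool_pos: [0.5144, 0.1517, 0.0954]
tool_rot: [0.543, 3.093, -0.001]
contact_force: [0.0, 0.3, 3.0]
opening: 0.0129
```

```bash
python3 go.py .514,.1518,.0955,160
```

```text
t 13.6 pos [0.5144 0.1517 0.0954] az 160.09 tilt [ 0.0012 -0.001 ] F [0.02 0.33 3.  ] M [-0.12 -0.02 -0.06] op 0.0129 q [ 0.15 -0.03  1.94 -0.    1.24 -1.07]
.514,.1518,.0955,160 [ 0.04 -0.01 -0.01 -0.01  0.02  0.02]
```

Call:
apply_moves --pt "0.02 0 0.02 0 0 0.7" --pt "0.02 0 0.03 0 0 1.4" --pt "0.02 0 0.04 0 0 2" --pt "0.02 0 0.05 0 0 2.5" --pt "0.02 0 0.06 0 0 3" --pt "0.02 0 0.06 0 0 3" --pt "0.02 0 0.06 0 0 3"

```text
t: 14.3
tool_pos: [0.5143, 0.1518, 0.095]
tool_rot: [0.94, 2.996, -0.001]
contact_force: [-0.0, -1.0, 3.8]
opening: 0.0135
```

```bash
python3 go.py .514,.1518,.0955,145
```

```text
t 14.3 pos [0.5143 0.1518 0.095 ] az 145.16 tilt [ 0.0014 -0.0012] F [-0.02 -1.03  3.83] M [-0.13  0.06 -0.06] op 0.0135 q [ 0.15 -0.03  1.94 -0.    1.24 -0.81]
.514,.1518,.0955,145 [ 0.02 -0.01 -0.05 -0.    0.02  0.03]
```

Call:
apply_moves --pt "0.01 0 0.0 0 0 0.7" --pt "0.01 0 0.0 0 0 1.4" --pt "0.01 0 0.0 0 0 2" --pt "0.01 0 0.01 0 0 2.5" --pt "0.01 0 0.01 0 0 3" --pt "0.01 0 0.01 0 0 3" --pt "0.01 0 0.01 0 0 3"

```text
t: 15.0
tool_pos: [0.5137, 0.1516, 0.0946]
tool_rot: [1.321, 2.849, -0.002]
contact_force: [-2.1, -1.1, 2.6]
opening: 0.0132
```

```bash
python3 go.py .514,.1518,.0955,130
python3 - <<'E'
from h import *
s=snap('scene','scene6.png')['color']
cv2.imwrite('pics/c10.png',cv2.resize(s[135:215,270:370],None,fx=7,fy=7,interpolation=cv2.INTER_CUBIC))
E
```

```text
t 15.0 pos [0.5137 0.1516 0.0946] az 130.24 tilt [ 0.     -0.0017] F [-2.07 -1.14  2.59] M [-0.35  0.3  -0.07] op 0.0132 q [ 0.15 -0.03  1.94 -0.    1.24 -0.55]
.514,.1518,.0955,130 [-0.01  0.04 -0.09 -0.01  0.01  0.05]
```

View pics/c10.png

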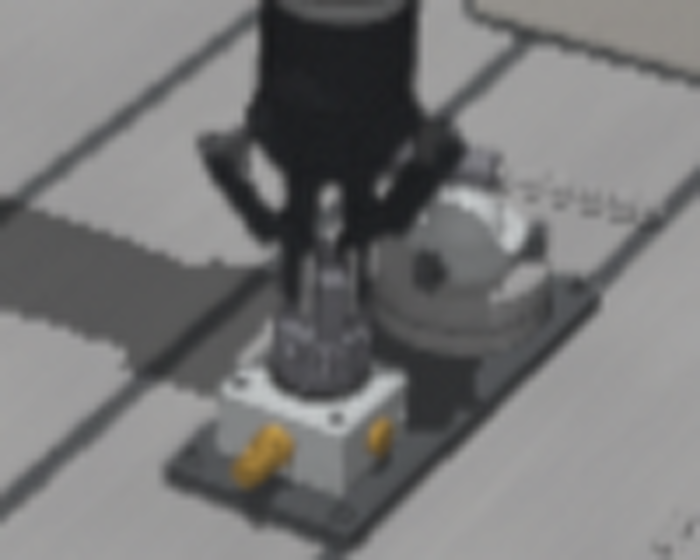

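The view shows the nozzle down on the seal with its spout heading toward the chuck. I'll refine the station's yaw from the first top picture.

Run:
```python
from h import *
from scipy.ndimage import map_coordinates
from scipy.optimize import least_squares
t=load('top0.png');g=cv2.cvtColor(t['color'],cv2.COLOR_BGR2GRAY).astype(float)
def line(x0,ys,z,sgn,w=.008):
    pts=[]
    for y in ys:
        xx=np.linspace(x0-w,x0+w,161);uv=proj(t,np.c_[xx,0*xx+y,0*xx+z]);v=map_coordinates(g,[uv[:,1],uv[:,0]],order=3)
        gr=np.gradient(v)*sgn;k=np.argmax(gr)
        if 5<k<155: pts.append([xx[k],y])
    p=np.array(pts);f=least_squares(lambda q:p[:,0]-q[0]-q[1]*(p[:,1]-.2),[x0,0],loss='soft_l1',f_scale=.0005)
    return f.x[0],90-np.degrees(f.x[1]),len(p),np.std(f.fun)
print('near edge',line(.4595,np.arange(.10,.365,.004),.01,-1))
print('far edge',line(.567,np.arange(.11,.36,.004),.01,1))
# block long edges
print('block lo',line(.478,np.arange(.125,.170,.003),.055,1,.01)); print('block hi',line(.548,np.arange(.125,.170,.003),.055,-1,.01))
# dome circle / body
def cfit(x0,y0,r,z,sgn,w,angs):
    for i in range(4):
        pts=[]
        for a in np.radians(angs):
            rr=np.linspace(r-w,r+w,121);uv=proj(t,np.c_[x0+rr*np.cos(a),y0+rr*np.sin(a),0*rr+z]);v=map_coordinates(g,[uv[:,1],uv[:,0]],order=3)
            k=np.argmax(np.gradient(v)*sgn)
            if 4<k<116: pts.append([x0+rr[k]*np.cos(a),y0+rr[k]*np.sin(a)])
        p=np.array(pts);f=least_squares(lambda q:np.hypot(p[:,0]-q[0],p[:,1]-q[1])-q[2],[x0,y0,r],loss='soft_l1',f_scale=.0005);x0,y0=f.x[:2]
    return f.x,len(p),np.std(f.fun)
A=np.arange(0,360,6)
print('dome edge',cfit(.513,.300,.0215,.07,1,.007,A),cfit(.513,.300,.0215,.07,-1,.007,A))
print('white outer',cfit(.513,.300,.031,.06,-1,.006,A))
print('seal',cfit(.512,.154,.0262,.058,1,.006,[a for a in A if not 60<a<120]))
```

```text
near edge (np.float64(0.45688755950000387), np.float64(88.86116735235768), 67, np.float64(0.0003933680285235956))
far edge (np.float64(0.567960111555772), np.float64(88.53987208909201), 63, np.float64(0.0005935407371287934))
block lo (np.float64(0.4750364628550456), np.float64(89.10746381579989), 16, np.float64(0.00038891155473738513))
block hi (np.float64(0.5500487044028817), np.float64(88.82186353181596), 16, np.float64(0.00042047266141419037))
dome edge (array([0.51495129, 0.30422065, 0.02214272]), 60, np.float64(0.0004019162829972487)) (array([0.51279858, 0.30286875, 0.01657548]), 22, np.float64(0.0006670288644585402))
white outer (array([0.51597454, 0.30593386, 0.03279873]), 55, np.float64(0.0006229558698902481))
seal (array([0.51203096, 0.15427016, 0.02515679]), 51, np.float64(0.00029530694356014935))
```

Call:
apply_moves --pt "0 -0.03 0.02 0 0 0.7" --pt "0 -0.03 0.03 0 0 1.4" --pt "0 -0.03 0.04 0 0 2" --pt "0 -0.03 0.05 0 0 2.5" --pt "0 -0.03 0.05 0 0 3" --pt "0 -0.03 0.05 0 0 3" --pt "0 -0.03 0.05 0 0 3"

```text
t: 15.75
tool_pos: [0.5135, 0.1516, 0.094]
tool_rot: [1.681, 2.653, -0.001]
contact_force: [-0.3, -0.9, 2.3]
opening: 0.0132
```

```bash
python3 go.py .514,.1518,.0955,115
```

```text
t 15.75 pos [0.5135 0.1516 0.094 ] az 115.29 tilt [ 0.0002 -0.0011] F [-0.34 -0.9   2.3 ] M [-0.    0.1   0.01] op 0.0132 q [ 0.15 -0.03  1.94 -0.    1.24 -0.29]
.514,.1518,.0955,115 [-0.01  0.05 -0.15 -0.    0.01  0.06]
```

Call:
apply_moves --pt "0 0 0.02 0 0 0.7" --pt "0 0 0.03 0 0 1.4" --pt "0 0 0.04 0 0 2" --pt "0 0 0.05 0 0 2.5" --pt "0 0 0.05 0 0 2.8" --pt "0 0 0.05 0 0 2.8" --pt "0 0 0.05 0 0 2.8"

```text
t: 16.45
tool_pos: [0.5135, 0.1517, 0.0935]
tool_rot: [1.991, 2.429, -0.001]
contact_force: [-0.7, -0.1, 2.4]
opening: 0.0133
```

```bash
python3 go.py .514,.1518,.0955,88.8
```

```text
t 16.45 pos [0.5135 0.1517 0.0935] az 101.34 tilt [ 0.0003 -0.0009] F [-0.71 -0.1   2.41] M [0.05 0.13 0.13] op 0.0133 q [ 0.15 -0.03  1.94 -0.    1.24 -0.05]
.514,.1518,.0955,88.8 [ 0.    0.05 -0.2   0.    0.01  2.51]
```

Call:
apply_moves --pt "0 0 0.02 0 0 0.7" --pt "0 0 0.03 0 0 1.4" --pt "0 0 0.04 0 0 2" --pt "0 0 0.05 0 0 2.5" --pt "0 0 0.05 0 0 2.5" --pt "0 0 0.05 0 0 2.5" --pt "0 0 0.05 0 0 2.5"

```text
t: 17.15
tool_pos: [0.5136, 0.1517, 0.0931]
tool_rot: [2.243, 2.199, -0.0]
contact_force: [0.3, 0.1, 2.1]
opening: 0.0133
```

```bash
python3 go.py .514,.1518,.0955,88.8;python3 - <<'E'
from h import *
s=snap('scene','scene7.png')['color']
cv2.imwrite('pics/c11.png',cv2.resize(s[135:215,270:370],None,fx=7,fy=7,interpolation=cv2.INTER_CUBIC))
E
```

```text
t 17.15 pos [0.5136 0.1517 0.0931] az 88.88 tilt [ 0.0004 -0.0007] F [0.28 0.09 2.13] M [0.   0.09 0.12] op 0.0133 q [ 0.15 -0.03  1.94 -0.    1.23  0.17]
.514,.1518,.0955,88.8 [ 0.01  0.04 -0.24  0.    0.01  0.02]
```

View pics/c11.png

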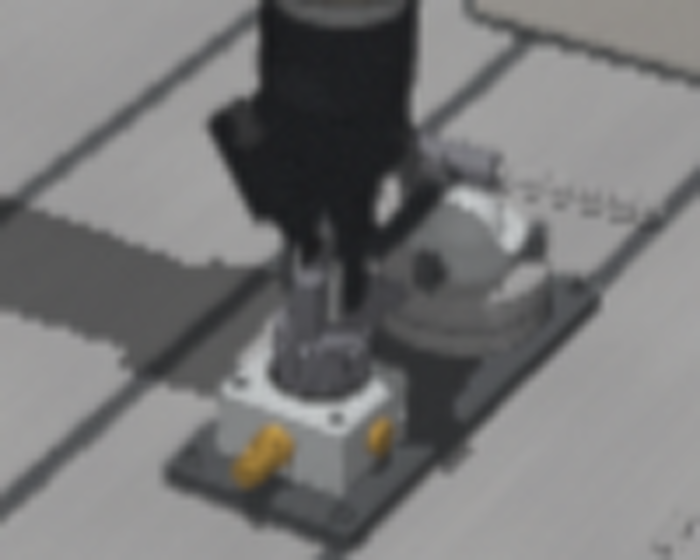

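The force bears it out: Fz is only 2 N at about 2.5 mm of seal squeeze, so the thread carries the load. Release.

Call:
apply_moves --pt "0 0 0 0 0 0" --pt "0 0 0 0 0 0" --pt "0 0 0 0 0 0" --pt "0 0 0 0 0 0" --pt "0 0 0 0 0 0" --pt "0 0 0 0 0 0" --pt "0 0 0 0 0 0" --pt "0 0 0 0 0 0" --pt "0 0 -2 0 0 0" --pt "0 0 -5 0 0 0" --pt "0 0 -10 0 0 0" --pt "0 0 -14 0 0 0" --pt "0 0 -14 0 0 0" --pt "0 -5 -14 0 0 0" --pt "0 -10 -14 0 0 0" --pt "0 -10 -14 0 0 0" --grip 0

```text
t: 18.8
tool_pos: [0.4084, 0.1538, 0.2305]
tool_rot: [-2.24, -2.2, 0.005]
contact_force: [0.0, 0.4, 0.0]
opening: 0.0855
```

```bash
python3 go.py .3,-.35,.3,60;python3 - <<'E'
from h import *
s=snap('scene','scene8.png')['color']
t=snap('top','top8.png')['color']
cv2.imwrite('pics/c12.png',np.hstack([cv2.resize(s[145:205,285:345],(400,400),interpolation=cv2.INTER_CUBIC),cv2.resize(t[185:245,170:230],(400,400),interpolation=cv2.INTER_CUBIC)]))
E
```

```text
t 18.8 pos [0.4084 0.1538 0.2305] az 88.96 tilt [-0.0032 -0.001 ] F [0.05 0.43 0.04] M [-0.    0.02  0.09] op 0.0855 q [ 0.19 -0.42  2.03 -0.    1.54  0.21]
.3,-.35,.3,60 [-5.058e+01 -9.950e+00 -6.870e+00 -3.000e-02  2.000e-02  5.790e+00]
```

View pics/c12.png

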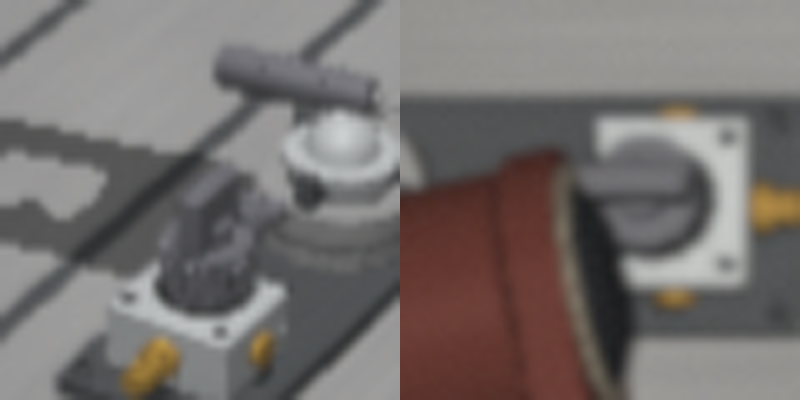

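The nozzle stands upright, spout toward the chuck. I'll move the arm clear of the top camera to measure the aim.

```bash
python3 go.py .42,-.2,.28,89
```

```text
t 18.9 pos [0.4128 0.1539 0.2325] az 88.9 tilt [ 0.0013 -0.0007] F [0.22 1.03 1.12] M [-0.03 -0.01  0.02] op 0.0853 q [ 0.19 -0.42  2.02 -0.    1.54  0.21]
.42,-.2,.28,89 [-3.537e+01  1.410e+00 -4.720e+00  1.000e-02  1.000e-02 -2.000e-02]
```

Call:
apply_moves --pt "-35 1 -5 0 0 0" --pt "-35 1 -5 0 0 0" --pt "-35 1 -5 0 0 0" --pt "-35 1 -5 0 0 0" --pt "-35 1 -5 0 0 0" --pt "-35 1 -5 0 0 0" --pt "-35 1 -5 0 0 0" --pt "-35 1 -5 0 0 0" --pt "-35 1 -5 0 0 0" --pt "-35 1 -5 0 0 0" --pt "-35 1 -5 0 0 0"

```text
t: 20.0
tool_pos: [0.4164, -0.1952, 0.2824]
tool_rot: [2.24, 2.202, 0.001]
contact_force: [0.3, -0.3, -1.5]
opening: 0.0852
```

```bash
python3 go.py
python3 - <<'E'
from h import *
s=snap('scene','scene9.png')['color']
t=snap('top','top9.png')['color']
cv2.imwrite('pics/c13.png',np.hstack([cv2.resize(s[145:205,285:345],(400,400),interpolation=cv2.INTER_CUBIC),cv2.resize(t[190:240,135:235],(800,400),interpolation=cv2.INTER_CUBIC)])[:,400:])
E
```

```text
t 20.0 pos [ 0.4164 -0.1952  0.2824] az 89.01 tilt [ 0.0009 -0.0002] F [ 0.26 -0.32 -1.49] M [-0.03 -0.05  0.04] op 0.0852 q [-0.6  -0.38  1.91  0.    1.61 -0.58]
```

View pics/c13.png

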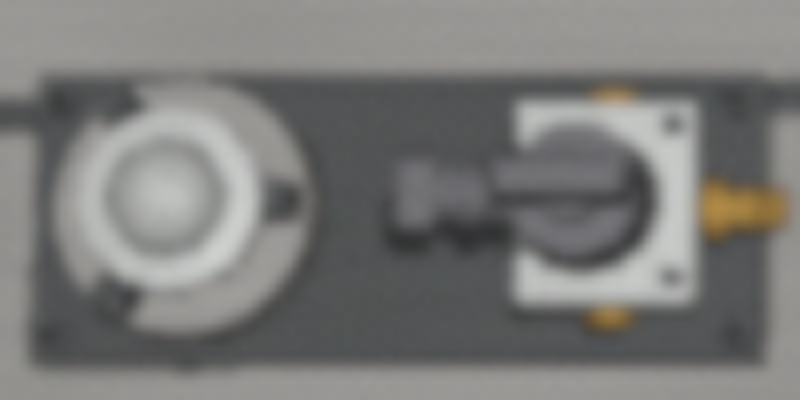

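View pics/top9.png

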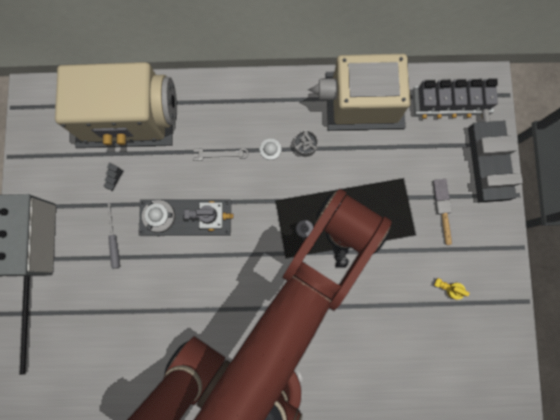

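Run:
```python
from model import *
from scipy.ndimage import map_coordinates
t=load('top9.png');g=cv2.cvtColor(t['color'],cv2.COLOR_BGR2GRAY).astype(float)
x0,y0=.5125,.154
def line(xg,ys,z,sgn,w):
    pts=[]
    for y in ys:
        xx=np.linspace(xg-w,xg+w,81);uv=proj(t,np.c_[xx,0*xx+y,0*xx+z]);v=map_coordinates(g,[uv[:,1],uv[:,0]],order=3)
        k=np.argmax(np.gradient(v)*sgn)
        if 2<k<78: pts.append([xx[k],y])
    p=np.array(pts);q=np.polyfit(p[:,1]-.154,p[:,0],1);return q[1].round(4),(90-np.degrees(q[0])).round(2),len(p),np.std(p[:,0]-np.polyval(q,p[:,1]-.154)).round(5)
for xg,s in((.5195,-1),(.5055,1)): print('bar edge',line(xg,np.arange(.136,.173,.002),.1225,s,.005))
# overlay
k=12;ox,oy,w,h=175,195,55,40
for az in(88.8,):
    im=cv2.convertScaleAbs(cv2.resize(t['color'][oy:oy+h,ox:ox+w],None,fx=k,fy=k,interpolation=cv2.INTER_CUBIC),alpha=1.6)
    for P in parts():
        m=np.round((proj(t,place(P,x0,y0,.0585,np.radians(az)))-[ox,oy]+.5)*k-.5).astype(int)
        cv2.polylines(im,[cv2.convexHull(m)],True,(0,0,255),1)
    cv2.imwrite('pics/c14.png',im)
```

```text
bar edge (np.float64(0.5158), np.float64(87.51), 18, np.float64(0.00042))
bar edge (np.float64(0.506), np.float64(88.84), 19, np.float64(0.00012))
```

View pics/c14.png

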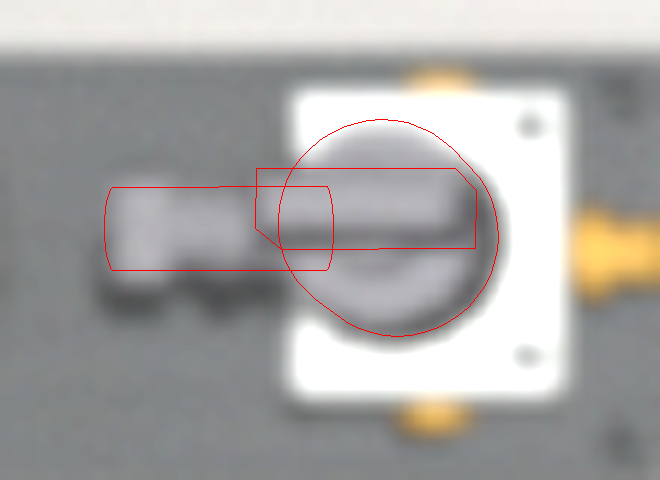

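The model at azimuth 88.8° matches the nozzle's outline. The clear bar edge reads 88.8°, against a station yaw of about 88.8°. The other parts lie where they were, and the gripper is clear, so I'll hand in.

```bash
python3 -c "
from h import *
print(ctrl.finish_job())"
```

```text
the job is handed in; nothing more can be done
None
```

The nozzle is screwed onto the neck, held down on its seal with the spout pointing at the workpiece, and the job is handed in at about 20 s of the 58 s allowed.

**What I did:** I gripped the nozzle by its bar and set it on the neck at about 200°, the gap direction read from the top picture. The lugs went straight down the gaps, so no search was needed. I turned it about 111° clockwise in small steps, then let go and moved the arm away.

**Forces:** The readings I took between steps stayed under about 5 N on the tool in all. At the end the downward force was only about 2 N with the seal squeezed roughly 2.5 mm, so the thread was carrying the load.

**Last checks:**
- **Aim:** after release the nozzle stood upright. The clear edge of its bar read 88.8°, matching the station direction of about 88.8°.
- **Other parts:** those in view looked unmoved. The arm hid part of the mat in the last top picture.
- **Gripper:** it was open and clear of everything.

**What disagreed or was not checked:**
- The other, blurred bar edge read 87.5°. I put that down to low contrast.
- The camera's neck position and the one felt by contact differed by about 2 mm. I trusted the felt one.
- The seal squeeze is worked out from how far the tool dropped, not read directly.

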